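# Index the modelling stand to its marked station and throw the latch lever home

### The job

The maquette has to be worked at its marked station: by the wooden knob, turn the notched disc of the modelling stand until the notch that the arrowhead points at faces the latch. Then throw the black-knobbed latch lever under the hand rest towards the disc, all the way home, so that its tooth sits fully in that marked notch and the disc is locked. Do not touch the soft clay maquette, and leave the things lying on the table where they are.

Things in the scene. Friction and masses are not known exactly. Their poses are not given: they have to be found in the camera images.
- index_stand: the whole modelling stand, fixed to the table: round grey cast foot, 184 mm across, with an arm towards its own -x that carries the latch bracket and the hand rest. Origin: centre of the foot, on the table top. Its own -x axis points from the disc's axis to the latch, obliquely to the robot's left and near side; own z is up
- rest_board (a point): centre of the underside of the fixed wooden hand rest, 235 mm above the table, straight above the lever's pivot: a board 45 mm deep (stand's x), 306 mm long (stand's y), 18 mm thick, on two 16 mm posts 128 mm either side. It bars a hand from coming straight down on the lever at home: work from its outer side (stand's -x), the tool leaning back 35 to 45 degrees
- index_disc (a joint): angle of the notched disc, rad, counter-clockwise from above; 0 (or whole turns) when the marked notch faces the latch. Aluminium, 220 mm across, 56 to 76 mm above the table, 8 alike notches 45 degrees apart, 26 mm wide at the rim, 12 mm at the floor, 14 mm deep. Turns freely both ways, stays where left (friction 0.1 N m). The tooth centres it if the notch is within 5 mm of true
- disc_centre (a point): centre of the disc's top face, on its turning axis, 76 mm above the table
- turning_knob (a point): middle of the upright turned wooden knob fixed on the disc, 90 mm from the disc's axis, 105 degrees counter-clockwise (from above) from the marked notch; 28 mm thick at this point, which is 96 mm above the table; the knob's top is 142 mm above the table
- marked_notch (a point): middle of the marked notch, half-way up the disc (66 mm above the table), 103 mm from the disc's axis; it is the notch at which the dark steel arrowhead (40 mm long) on the disc's top points
- latch_point (a point): fixed point, 103 mm from the disc's axis and 66 mm above the table, where the lever's tooth enters the disc: the marked notch must come here
- latch_lever (a joint): angle of the latch lever, rad: 0 = home, upright, tooth fully in a notch; 0.55 = swung fully back, away from the disc. Above about 0.36 the tooth is clear of the disc. It stays where it is left (about 0.20 N m of friction, 2 N at the knob); if a land of the disc stands before the tooth it stops at about 0.33
- lever_knob (a point): centre of the black ball on top of the latch lever, 34 mm across, 95 mm from the lever's pivot; with the lever at home it is 121 mm above the table and 128 mm from the disc's axis
- lever_pivot (a point): middle of the lever's hinge pin, 26 mm above the table, 128 mm from the disc's axis; the pin is level and lies along the stand's own y axis
- maquette: the soft grey clay maquette standing loose on the round bat in the disc's middle, about 80 mm across and 86 mm high; origin at the centre of its underside, 88 mm above the table, its top at 174 mm; not to be touched; it turns with the disc
- loop_tool: wire loop tool lying on the table beside the stand, 183x37x13 mm; origin at the centre of its underside; to be left alone
- calipers: outside calipers lying on the table beside the stand, 118x154x14 mm; origin at the centre of the underside; to be left alone
- wedge: beech wedge lying on the table beside the stand, 30x110x22 mm; origin at the centre of its underside; to be left alone
- jar: white screw-lid jar, 50 mm across, 72 mm high, standing on the right; origin at the centre of its underside; to be left alone
- brush: flat brush lying on the left, 212x44x14 mm; origin at the centre of its underside; to be left alone

How it is judged:
On the way, in this order (a step that is already met when the one before it is completed fails the run):
1. the disc is turned until the marked notch faces the latch, within 10 mm, the lever still back (horizontal distance between marked_notch and latch_point below 0.01 m and value of joint latch_lever above 0.25 rad), for 0.2 s.
2. the lever is thrown home in the marked notch (horizontal distance between marked_notch and latch_point below 0.006 m and value of joint latch_lever below 0.06 rad), for 0.2 s.
At the end, for the whole second after the job is handed in: the lever stands home (within 0.06 rad of upright) with its tooth in the marked notch, whose middle is within 6 mm of the latch point; lever and disc at rest (all of step 2 and velocity of joint each of latch_lever, index_disc below 0.05 rad/s and velocity of joint index_disc above -0.05 rad/s); the robot touches nothing.
It fails at once if the clay maquette is touched (contact force between the arm and maquette above 2 N).
It fails at once if the clay maquette is touched by the fingers (contact force between the fingers and maquette above 2 N).
It fails at once if a thing lying on the table is pushed more than 30 mm (distance of any of loop_tool, calipers, wedge, jar, brush from where it was at the start of the episode above 0.03 m).
It fails at once if the maquette is shifted on the disc by more than 20 mm (horizontal distance between maquette and disc_centre above 0.02 m).
It also fails if it takes over 64 s, if anything falls off the work surface, if the arm or the gripper's body presses on something with over 40 N, if the wrist force passes 120 N, or if a joint passes its speed limit or range.

### The arm

A 6-joint arm with a two-finger parallel gripper is mounted at the origin on a cart in front of the work surface, level with it; the furniture and walls round the work are solid. World frame = base frame: x ahead of the robot, y to its left, z up, the work surface at z = 0. Lengths are in m, angles in rad, forces in N, time in s.
With the tool pointing down it reaches from about 0.375 to 0.9 m from the base axis. Payload 3.1 kg.
Tool frame: the origin (TCP) lies at the very end of the fingers, on their centre line; the grasp point (between the pads) lies 19 mm behind it; z points along the fingers, y is the direction in which the jaws open and shut (so a half turn about z gives the same grasp; the last joint's range is limited). The gripper opens to 85 mm and grips with 20 to 120 N. Pads are 22 mm wide; open, the fingers measure 114 mm over their backs; the gripper's body (76 mm by 85 mm) begins 54 mm behind the grasp point. The pads swing forward as they close: fully open they stand 13 mm farther back than shut.
Start: joints at [-1.421, 0.527, 1.433, -0, 1.181, -0.178], TCP at [0.202, -0.591, 0.231] pointing down, gripper open.
Joint ranges: [-3.08, 3.08], [-0.75, 2.2], [0.22, 2.44], [-1.43, 4.57], [0, 2.65], [-2.85, 2.85]. Speed limits (rad/s): [2.79, 2.79, 3.14, 3.14, 3.14, 3.14].

### API

Orientations are given as a unit quaternion [x, y, z, w].
In Python, from station import * gives the robot as it stands.
- The arm moves only by the tool jog_arm, never from a script. Its argument "motion" is a list of rows, each a list of 5 numbers: the shift along the world's x, y, z in cm, then the turn about the world's z in degrees, then the closure in counts, from 0 (fully open) to 255 (shut). In form: [[tx, ty, tz, yaw, jaw], ...]. A call has 1 to 10 rows; each row shifts and turns the pose as measured when the row begins; what a row does not reach is not made up. A row lasts 1/12 s, in which the tool goes at most 41.7 mm and 7.16 degrees, less where a joint would pass 70% of its speed; a pose out of reach is approached as far as the arm can. A call with a gripper value outside its range is refused whole. The fingers move at their own pace and stop on an object; "squeeze" is the grip in N (left out, the last holds). Time passes only in rows, so rows that do not move let the fingers close. It gives the time, the measured TCP pose, the force and the opening at its end, in the units of the state.
- sense(): the state, without advancing time (a new reading comes with each control period).
- snapshot(name): name is "scene" or "top" or "wrist"; returns a dict with "img" (400x640x3 uint8, red, green, blue), "depth" (400x640 float32, m along the optical axis (not along the pixel's ray), 0 where there is no reading), "intrinsics" (3x3 intrinsics, pixels), "eye" and "attitude" of the camera in the world. Camera axes: x right, y down, z forward; pixel columns grow to the right and rows downward; lengths in m; the calibration is good to about 2 mm. The wrist camera is an equidistant fisheye: a pixel r from the principal point sees the ray r / f radians off the axis. A picture is of the moment at which its call begins.
- sign_off(): hands the job in, once; it reports no verdict.
The state is a dict: "t": time; "q": joint angles; "qd": joint speeds; "tau": joint torques, N m; "tcp_pos": TCP position; "tool_rot": TCP orientation; "force": force on the tool from outside, world axes, zero at the start; "ft_torque": the same for the moment, N m; "finger_gap": opening from 0.0 (shut) to 1.0 (fully open).
Only numpy, scipy, OpenCV 4.12 (cv2) and the standard library are available. Lean on these libraries where they do the work, as an engineer would, in place of code of your own. Each camera call takes 0.05 s, during which the arm holds its last target.

## Working session

There is one attempt and no reset: what is moved stays moved. The work goes in short steps, Python scripts to look and compute and a tool call to move; the robot and the scene stay as the last step left them, time stands still between calls to the robot, and variables do not carry over. Pictures are saved under pics/ and viewed, and the job is handed in when it is done.

Besides the shell and the picture viewer there is one more tool, called after "Request:" as name(argument=value, ...), one argument or row to a line, values as JSON. jog_arm: Moves the arm, as the interface text tells. Its arguments: {"type":"object","properties":{"motion":{"type":"array","items":{"type":"array","items":{"type":"number"}}},"squeeze":{"type":"number"}},"required":["motion"]}

```bash
ls; mkdir -p pics
python3 - <<'E'
from station import *
import cv2,numpy as np
print(sense())
for n in ["scene","top"]:
    s=snapshot(n); cv2.imwrite(f"pics/{n}0.png",s["img"][:,:,::-1]); np.savez(f"{n}0.npz",**{k:s[k] for k in s})
    print(n,s["intrinsics"],s["eye"],s["attitude"])
E
```

```text
pics
{'t': 0.0, 'q': array([-1.42049524e+00,  5.28435725e-01,  1.43391682e+00, -1.51806183e-05,
        1.18140612e+00, -1.78485030e-01]), 'qd': array([-0.0006533 , -0.00015994, -0.00029872, -0.00073381,  0.00099973,
        0.00105967]), 'tau': array([ 2.11743627e-04, -4.42341936e+01, -1.78027886e+01, -3.83642771e-05,
        8.38947482e-03, -2.24939832e-06]), 'tcp_pos': array([ 0.20173138, -0.59078203,  0.23034771]), 'tool_rot': array([ 9.86516814e-01,  1.63656356e-01,  8.24285761e-06, -1.08299417e-03]), 'force': array([-0.12505024,  0.11883459, -0.11919179]), 'ft_torque': array([-0.00337247,  0.02116264,  0.06317401]), 'finger_gap': 0.9994893558886049}
scene [[466.74678024   0.         320.48533467]
 [  0.         466.74678024 193.99896137]
 [  0.           0.           1.        ]] [-0.57070814 -0.19829102  1.29557601] [ 0.70410512 -0.5966254   0.24243736 -0.29916256]
top [[466.42485344   0.         312.82886039]
 [  0.         466.42485344 203.03559702]
 [  0.           0.           1.        ]] [0.40741489 0.05001319 1.60757877] [ 0.70964325 -0.70216785  0.04404253 -0.03777597]
```

View pics/scene0.png

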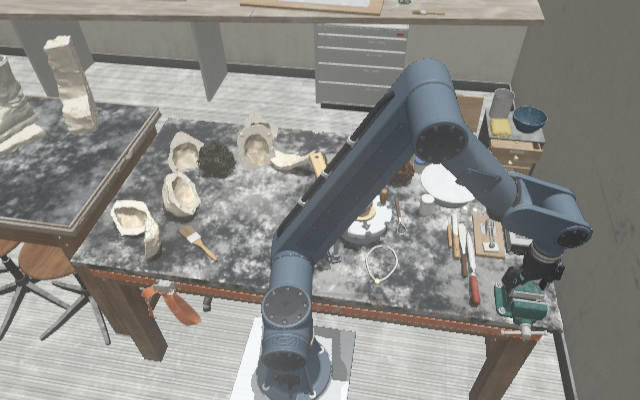

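View pics/top0.png

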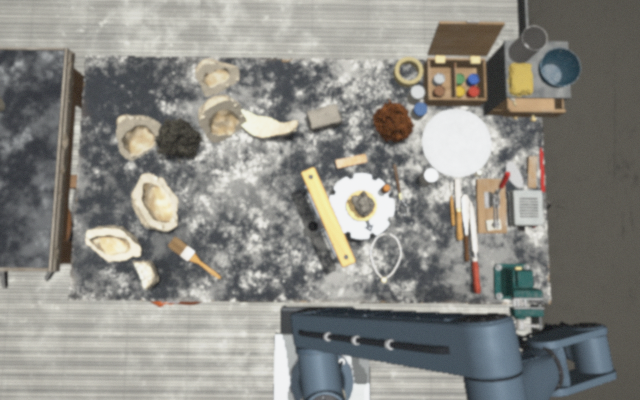

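```bash
cat > h.py <<'E'
import numpy as np, cv2
from scipy.spatial.transform import Rotation as R
def load(n): return dict(np.load(n))
def pt(s,u,v,z=None):
    K=s["intrinsics"]; A=s["attitude"]; M=R.from_quat(A).as_matrix() if A.shape==(4,) else A
    r=np.array([(u-K[0,2])/K[0,0],(v-K[1,2])/K[1,1],1.])
    d=M@r
    if z is None:
        return s["eye"]+d*float(s["depth"][int(round(v)),int(round(u))])
    return s["eye"]+d*(z-s["eye"][2])/d[2]
def proj(s,p):
    K=s["intrinsics"]; M=R.from_quat(s["attitude"]).as_matrix()
    c=M.T@(np.array(p)-s["eye"]); return K[0,0]*c[0]/c[2]+K[0,2],K[1,1]*c[1]/c[2]+K[1,2]
E
python3 - <<'E'
from h import *
s=load("top0.npz")
im=s["img"][150:290,270:430,::-1]
cv2.imwrite("pics/topz.png",cv2.resize(im,None,fx=5,fy=4.2857*1.0 if 0 else 4,interpolation=cv2.INTER_CUBIC))
cv2.imwrite("pics/topz.png",cv2.resize(s["img"][157:277,280:420,::-1],None,fx=5,fy=5,interpolation=cv2.INTER_CUBIC))
for u,v in [(362,207),(308,172),(347,262),(328,217),(386,186),(312,226),(345,230),(375,180)]:
    print(u,v,pt(s,u,v))
E
```

```text
362 207 [ 0.56558171 -0.11629108  0.15531515]
308 172 [0.65783307 0.05394817 0.24795944]
347 262 [ 0.39497224 -0.06124847  0.255664  ]
328 217 [ 0.52447283 -0.00581987  0.25365755]
386 186 [ 0.63533176 -0.19466406  0.14039599]
312 226 [0.50617058 0.03963423 0.12714993]
345 230 [ 0.49773566 -0.06949519  0.07341447]
375 180 [ 0.67769901 -0.17958221  0.00119557]
```

View pics/topz.png

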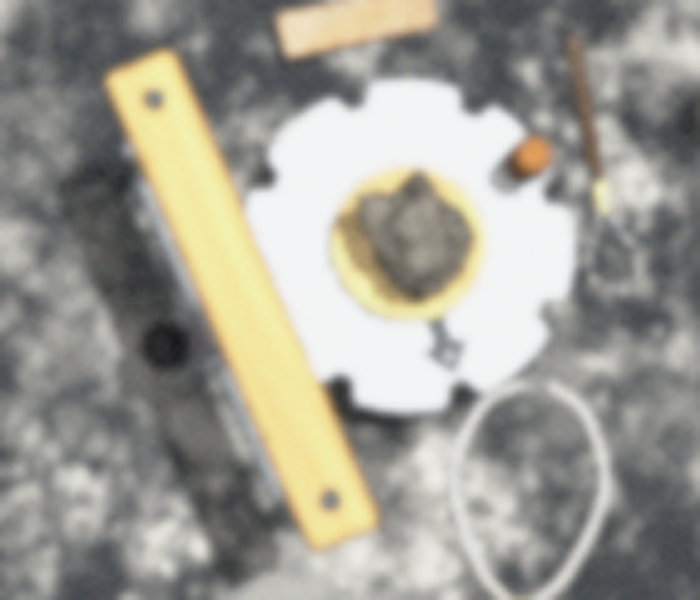

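Run:
```python
from h import *
s=load("top0.npz")
K=s["intrinsics"]; M=R.from_quat(s["attitude"]).as_matrix()
v,u=np.mgrid[0:400,0:640]
d=s["depth"]; P=np.stack([(u-K[0,2])/K[0,0]*d,(v-K[1,2])/K[1,1]*d,d],-1)@M.T+s["eye"]
g=s["img"].astype(int)
# yellow board
roi=(u>295)&(u<362)&(v>160)&(v<272)
m=roi&(P[...,2]>0.225)&(P[...,2]<0.275)&(d>0)
vv,uu=np.nonzero(m); print(m.sum(), P[m][:,2].mean())
rect=cv2.minAreaRect(np.float32([pt(s,a,b,0.253)[:2] for a,b in zip(uu,vv)])); print("board",rect)
a=pt(s,280+153/5-.4,157+98/5-.4,.253);b=pt(s,280+330/5-.4,157+498/5-.4,.253)
print("pins",a,b,(a+b)/2,np.linalg.norm(a-b),np.degrees(np.arctan2(*(a-b)[1::-1])))
# disc: white
roi=(u>315)&(u<402)&(v>165)&(v<245)
m=roi&(g.min(-1)>190)&(P[...,2]>0.05)&(P[...,2]<.1)
vv,uu=np.nonzero(m); print(m.sum(),P[m][:,2].mean())
X=np.array([pt(s,a,b,0.076)[:2] for a,b in zip(uu,vv)])
h=cv2.convexHull(np.float32(X))[:,0]
print(cv2.minEnclosingCircle(np.float32(X)))
from scipy.optimize import least_squares
r=least_squares(lambda p:np.hypot(h[:,0]-p[0],h[:,1]-p[1])-.110,[.57,-.11],loss='soft_l1',f_scale=.002);print("disc",r.x)
c=r.x
f=lambda x,y,z:pt(s,280+x/5-.4,157+y/5-.4,z)
for nm,x,y,z in [("arrow",447,350,.077),("notchB",461,395,.076),("notchR",548,310,.076),("notchTL",350,100,.076),("notchL",268,180,.076),("notchTR",473,103,.076),("notchBL",340,388,.076),("knob",531,156,.14),("lever",165,345,.12)]:
    p=f(x,y,z);e=p[:2]-c;print(nm,p,np.hypot(*e),np.degrees(np.arctan2(e[1],e[0])))
```

```text
1601 0.2525790888471897
board ((0.5253457427024841, -0.0039807334542274475), (0.3046613037586212, 0.04508029296994209), 24.05609893798828)
pins [0.64443929 0.04731798 0.253     ] [ 0.41152432 -0.05739622  0.253     ] [ 0.52798181 -0.00503912  0.253     ] 0.25537119626325244 24.20778920416924
2259 0.07637114862986666
((0.5778642892837524, -0.12059428542852402), 0.10983292758464813)
disc [ 0.57849158 -0.12091747]
arrow [ 0.5095414  -0.14816058  0.077     ] 0.07413712902086758 -158.44038306960965
notchB [ 0.48012904 -0.15737871  0.076     ] 0.10490286656099262 -159.6611562074507
notchR [ 0.53673046 -0.21509273  0.076     ] 0.10301927225441093 -113.91443443288414
notchTL [ 0.67559545 -0.08425477  0.076     ] 0.10379458121710257 20.684613077450237
notchL [ 0.62119008 -0.02988386  0.076     ] 0.10054989024613357 64.87149704329947
notchTR [ 0.67452827 -0.16627278  0.076     ] 0.10620805335049179 -25.279989559452492
notchBL [ 0.48388569 -0.07786298  0.076     ] 0.10394211652342651 155.53004403989908
knob [ 0.62958952 -0.19404529  0.14      ] 0.08921141845718245 -55.05614289297941
lever [0.50794638 0.03768148 0.12      ] 0.17358067664261478 113.97961438648099
```

Request:
jog_arm(
  motion=[
    [2.7, 2.45, 0.5, 6.7, 0],
    [2.7, 2.45, 0.5, 6.7, 0],
    [2.7, 2.45, 0, 6.7, 0],
    [2.7, 2.45, 0, 6.7, 0],
    [2.7, 2.45, 0, 6.7, 0],
    [2.7, 2.45, 0, 6.7, 0],
    [2.7, 2.45, 0, 6.7, 0],
    [2.7, 2.45, 0, 6.7, 0],
    [2.7, 2.45, 0, 6.7, 0],
    [2.7, 2.45, 0, 6.7, 0],
  ],
)

```text
t: 0.93
tcp_pos: [0.473, -0.3392, 0.2358]
tool_rot: [0.719, 0.695, -0.002, -0.003]
force: [0.4, 0.4, 1.2]
finger_gap: 1.0
```

Request:
jog_arm(
  motion=[
    [2.7, 2.35, 0, 6.3, 0],
    [2.7, 2.35, 0, 6.3, 0],
    [2.7, 2.35, 0, 6.3, 0],
    [2.7, 2.35, 0, 6.3, 0],
    [2.7, 2.35, 0, 6.3, 0],
    [2.5, 2.3, 0, 6, 0],
    [0, 0, 0, 0, 0],
  ],
)

```text
t: 1.52
tcp_pos: [0.6424, -0.1828, 0.2323]
tool_rot: [0.437, 0.899, -0.001, -0.004]
force: [0.2, -0.1, -0.2]
finger_gap: 1.003
```

```bash
cat >> h.py <<'E'
C=np.array([.578,-.1205])
def st():
    from station import sense
    s=sense(); p=s["tcp_pos"]; m=R.from_quat(s["tool_rot"]).as_matrix(); e=p[:2]-C
    print("t",round(s["t"],2),"tcp",p.round(4),"jaw",np.degrees(np.arctan2(m[1,1],m[0,1])).round(1),"zax",m[:,2].round(3),"r",np.hypot(*e).round(4),"ang",np.degrees(np.arctan2(e[1],e[0])).round(1),"F",s["force"].round(1),"gap",round(s["finger_gap"],3),"q",s["q"].round(2)); return s
E
python3 - <<'E'
from h import *
from station import *
st()
s=snapshot("wrist");cv2.imwrite("pics/w1.png",s["img"][:,:,::-1]);np.savez("w1.npz",**s)
s=snapshot("scene");cv2.imwrite("pics/s1.png",cv2.resize(s["img"][100:300,220:540,::-1],None,fx=2.5,fy=2.5))
E
```

```text
t 1.52 tcp [ 0.6424 -0.1828  0.2323] jaw 38.2 zax [-0.009  0.001 -1.   ] r 0.0897 ang -44.0 F [ 0.2 -0.1 -0.2] gap 1.003 q [-0.44  0.59  1.31 -0.    1.25 -1.11]
```

View pics/w1.png

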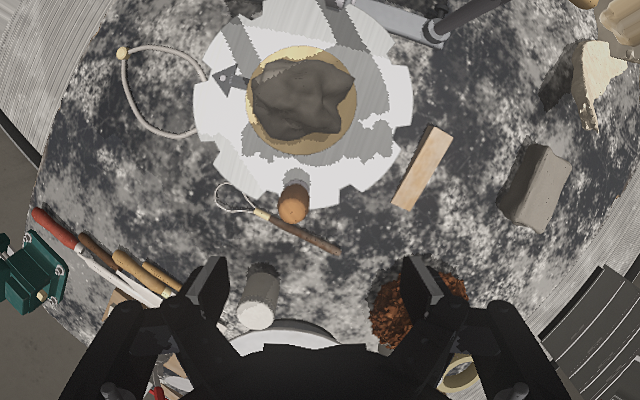

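View pics/s1.png

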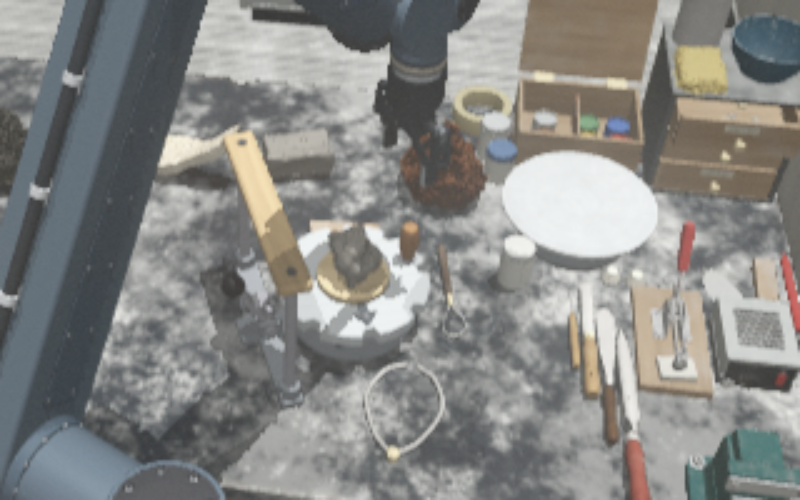

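Run:
```python
from h import *
s=load("w1.npz"); p=np.array([ .6424,-.1828,.2323])
print(s["eye"],s["eye"]-p,R.from_quat(s["attitude"]).as_matrix(),s["intrinsics"],R.from_quat([.437,.899,-.001,-.004]).as_matrix())
# nearest depth points around gripper: project 3D with fisheye
K=s["intrinsics"];v,u=np.mgrid[0:400,0:640];x=(u-K[0,2])/K[0,0];y=(v-K[1,2])/K[1,1];th=np.hypot(x,y)
dr=np.stack([np.sin(th)*x/th,np.sin(th)*y/th,np.cos(th)],-1); d=s["depth"]
P=(dr*(d/np.cos(th))[...,None])@R.from_quat(s["attitude"]).as_matrix().T+s["eye"]
T=R.from_quat([.437,.899,-.001,-.004]).as_matrix()
Q=(P-p)@T  # tool frame
m=(d>0)&(d<.3)&(Q[...,2]<.02)&(Q[...,2]>-.3)
q=Q[m]; print(m.sum(),q.min(0),q.max(0))
for z in np.arange(-.2,.02,.01):
    k=q[(q[:,2]>=z)&(q[:,2]<z+.01)]
    if len(k): print(round(z,2),len(k),k.min(0).round(3),k.max(0).round(3))
```

```text
[ 0.59700794 -0.12229248  0.37518792] [-0.04539206  0.06050752  0.14288792] [[ 0.78578038  0.59269078  0.17682433]
 [ 0.61847198 -0.74996121 -0.23462865]
 [-0.00645085  0.29372748 -0.95586744]] [[309.70691629   0.         314.31204045]
 [  0.         309.70691629 202.49496595]
 [  0.           0.           1.        ]] [[-0.61771921  0.78635731 -0.00807256]
 [ 0.78637332  0.61774923  0.00169938]
 [ 0.00632314 -0.00529831 -0.99996597]]
36843 [-0.0136313  -0.07383872 -0.11029844] [ 0.15721519  0.160198   -0.00341382]
-0.12 4 [ 0.011 -0.067 -0.11 ] [ 0.012  0.068 -0.11 ]
-0.11 2720 [ 0.007 -0.069 -0.11 ] [ 0.021  0.071 -0.1  ]
-0.1 7959 [-0.003 -0.071 -0.1  ] [ 0.021  0.072 -0.09 ]
-0.09 9118 [-0.014 -0.071 -0.09 ] [ 0.018  0.074 -0.08 ]
-0.08 6072 [-0.014 -0.073 -0.08 ] [ 0.019  0.075 -0.07 ]
-0.07 5479 [-0.013 -0.074 -0.07 ] [ 0.016  0.075 -0.06 ]
-0.06 1313 [ 0.    -0.071 -0.06 ] [ 0.014  0.073 -0.05 ]
-0.05 1245 [-0.011 -0.056 -0.05 ] [ 0.012  0.057 -0.04 ]
-0.04 1255 [-0.012 -0.056 -0.04 ] [ 0.012  0.058 -0.03 ]
-0.03 1044 [-0.012 -0.056 -0.03 ] [ 0.156  0.158 -0.02 ]
-0.02 582 [-0.011 -0.053 -0.02 ] [ 0.157  0.16  -0.01 ]
-0.01 52 [ 0.151  0.144 -0.01 ] [ 0.156  0.159 -0.003]
```

Request:
jog_arm(
  motion=[
    [-0.9, -1.5, 0, -2.8, 0],
    [0, 0, -3, 0, 0],
    [0, 0, -3, 0, 0],
    [0, 0, 0, 0, 0],
  ],
)

```text
t: 1.95
tcp_pos: [0.6252, -0.209, 0.1723]
tool_rot: [0.469, 0.883, -0.005, -0.004]
force: [-1.0, 0.5, -1.4]
finger_gap: 0.999
```

Run:
```python
from h import *
st()
```

```text
t 1.95 tcp [ 0.6252 -0.209   0.1723] jaw 34.0 zax [-0.012 -0.005 -1.   ] r 0.1003 ang -61.9 F [-1.   0.5 -1.4] gap 0.999 q [-0.49  0.64  1.39 -0.01  1.12 -1.08]
```

Request:
jog_arm(
  motion=[
    [0.4, 0.5, 0, 0.7, 0],
    [0.4, 0.5, 0, 0.7, 0],
    [0, 0, 0, 0, 0],
    [0, 0, 0, 0, 0],
  ],
)

```text
t: 2.28
tcp_pos: [0.6309, -0.2047, 0.1752]
tool_rot: [0.463, 0.887, -0.006, -0.004]
force: [-0.3, -0.6, 0.0]
finger_gap: 1.004
```

Run:
```python
from h import *
st()
```

```text
t 2.28 tcp [ 0.6309 -0.2047  0.1752] jaw 34.9 zax [-0.013 -0.006 -1.   ] r 0.0995 ang -57.9 F [-0.3 -0.6  0. ] gap 1.004 q [-0.48  0.64  1.37 -0.01  1.13 -1.08]
```

Request:
jog_arm(
  motion=[
    [0.3, 0.6, 0, 0.5, 0],
    [0, 0, -1.5, 0, 0],
    [0, 0, -2, 0, 0],
    [0, 0, -2, 0, 0],
    [0, 0, -1.5, 0, 0],
    [0, 0, 0, 0, 0],
    [0, 0, 0, 0, 0],
  ],
)

```text
t: 2.87
tcp_pos: [0.6416, -0.198, 0.1138]
tool_rot: [0.457, 0.889, -0.005, 0.006]
force: [0.5, -0.9, -0.3]
finger_gap: 0.997
```

Run:
```python
from h import *
st()
from station import *
s=snapshot("wrist");cv2.imwrite("pics/w2.png",s["img"][:,:,::-1]);np.savez("w2.npz",**s)
```

```text
t 2.87 tcp [ 0.6416 -0.198   0.1138] jaw 35.6 zax [ 0.007 -0.015 -1.   ] r 0.1002 ang -50.6 F [ 0.5 -0.9 -0.3] gap 0.997 q [-0.46  0.72  1.41 -0.01  1.   -1.08]
```

View pics/w2.png

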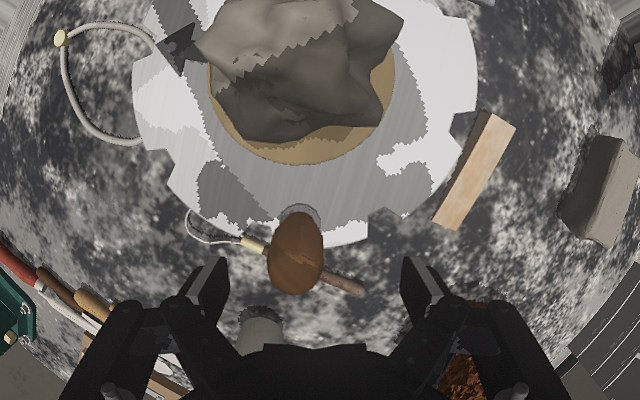

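Request:
jog_arm(
  motion=[
    [-0.6, 0, -0.6, -0.5, 0],
    [0, 0, 0, 0, 0],
    [0, 0, 0, 0, 120],
    [0, 0, 0, 0, 200],
    [0, 0, 0, 0, 220],
    [0, 0, 0, 0, 220],
    [0, 0, 0, 0, 220],
    [0, 0, 0, 0, 220],
    [0, 0, 0, 0, 220],
  ],
  squeeze=20,
)

```text
t: 3.67
tcp_pos: [0.6377, -0.1991, 0.1135]
tool_rot: [0.461, 0.887, -0.005, 0.011]
force: [0.1, -1.2, 0.1]
finger_gap: 0.316
```

Run:
```python
from h import *
st()
from station import *
s=snapshot("wrist");cv2.imwrite("pics/w3.png",s["img"][:,:,::-1]);np.savez("w3.npz",**s)
```

```text
t 3.67 tcp [ 0.6377 -0.1991  0.1135] jaw 35.1 zax [ 0.014 -0.02  -1.   ] r 0.0987 ang -52.8 F [ 0.1 -1.2  0.1] gap 0.316 q [-0.46  0.71  1.43 -0.01  0.98 -1.07]
```

View pics/w3.png

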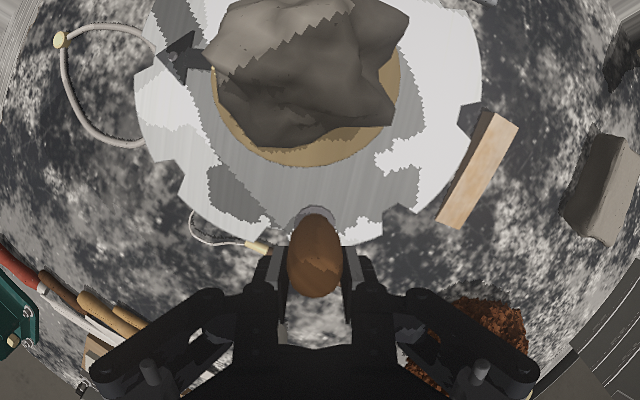

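```bash
cat >> h.py <<'E'
def arc(a0,n,step,r=.098):
    a=np.radians(a0+step*np.arange(n+1)); p=C+r*np.c_[np.cos(a),np.sin(a)]
    print([[round(float(x)*100,1),round(float(y)*100,1),0,step,220] for x,y in np.diff(p,axis=0)])
E
python3 -c "
from h import *
arc(-53,9,-5)"
```

```text
[[-0.7, -0.5, 0, -5, 220], [-0.7, -0.4, 0, -5, 220], [-0.8, -0.4, 0, -5, 220], [-0.8, -0.3, 0, -5, 220], [-0.8, -0.2, 0, -5, 220], [-0.8, -0.1, 0, -5, 220], [-0.9, -0.1, 0, -5, 220], [-0.9, 0.0, 0, -5, 220], [-0.9, 0.1, 0, -5, 220]]
```

Request:
jog_arm(
  motion=[
    [-0.7, -0.5, 0, -5, 220],
    [-0.7, -0.4, 0, -5, 220],
    [-0.8, -0.4, 0, -5, 220],
    [-0.8, -0.3, 0, -5, 220],
    [-0.8, -0.2, 0, -5, 220],
    [0, 0, 0, 0, 220],
  ],
)

```text
t: 4.22
tcp_pos: [0.5986, -0.2175, 0.1135]
tool_rot: [0.648, 0.762, -0.009, 0.009]
force: [-0.3, -0.4, -0.3]
finger_gap: 0.313
```

```bash
python3 -c "
from h import *
st()"
```

```text
t 4.22 tcp [ 0.5986 -0.2175  0.1135] jaw 9.2 zax [ 0.003 -0.025 -1.   ] r 0.0992 ang -78.0 F [-0.3 -0.4 -0.3] gap 0.313 q [-0.51  0.68  1.51 -0.03  0.94 -0.66]
```

```bash
python3 -c "
from h import *
arc(-78,9,-5)"
```

```text
[[-0.8, -0.1, 0, -5, 220], [-0.9, -0.1, 0, -5, 220], [-0.9, 0.0, 0, -5, 220], [-0.9, 0.1, 0, -5, 220], [-0.8, 0.2, 0, -5, 220], [-0.8, 0.2, 0, -5, 220], [-0.8, 0.3, 0, -5, 220], [-0.8, 0.4, 0, -5, 220], [-0.7, 0.4, 0, -5, 220]]
```

Request:
jog_arm(
  motion=[
    [-0.8, -0.1, 0, -4.5, 220],
    [-0.9, -0.1, 0, -5, 220],
    [-0.9, 0, 0, -5, 220],
    [-0.9, 0.1, 0, -5, 220],
    [-0.8, 0.2, 0, -5, 220],
    [-0.8, 0.2, 0, -5, 220],
    [-0.8, 0.3, 0, -5, 220],
    [-0.8, 0.4, 0, -5, 220],
    [0, 0, 0, 0, 220],
    [0, 0, 0, 0, 220],
  ],
)

```text
t: 5.05
tcp_pos: [0.534, -0.2086, 0.1135]
tool_rot: [0.869, 0.495, -0.011, 0.009]
force: [0.9, -1.8, -2.4]
finger_gap: 0.316
```

```bash
python3 -c "
from h import *
st()"
```

```text
t 5.05 tcp [ 0.534  -0.2086  0.1135] jaw -30.6 zax [-0.01  -0.027 -1.   ] r 0.0985 ang -116.5 F [ 0.9 -1.8 -2.4] gap 0.316 q [-0.55  0.62  1.67 -0.04  0.85  0.01]
```

Request:
jog_arm(
  motion=[
    [-0.7, 0.4, 0, -4.5, 220],
    [-0.7, 0.5, 0, -4.5, 220],
    [-0.7, 0.5, 0, -5, 220],
    [-0.6, 0.6, 0, -5, 220],
    [0, 0, 0, 0, 220],
    [0, 0, 0, 0, 220],
  ],
)

```text
t: 5.55
tcp_pos: [0.5095, -0.1902, 0.1135]
tool_rot: [0.937, 0.35, -0.013, 0.009]
force: [-0.6, -3.0, -0.9]
finger_gap: 0.312
```

Run:
```python
from h import *
st()
from station import *
for n in ["wrist","top"]:
  s=snapshot(n);np.savez(n+"4.npz",**s)
  cv2.imwrite(f"pics/{n}4.png",s["img"][:,:,::-1] if n=="wrist" else cv2.resize(s["img"][157:277,280:420,::-1],None,fx=5,fy=5,interpolation=cv2.INTER_CUBIC))
```

```text
t 5.55 tcp [ 0.5095 -0.1902  0.1135] jaw -49.1 zax [-0.019 -0.025 -1.   ] r 0.0977 ang -134.5 F [-0.6 -3.  -0.9] gap 0.312 q [-0.55  0.59  1.73 -0.04  0.82  0.34]
```

View pics/wrist4.png

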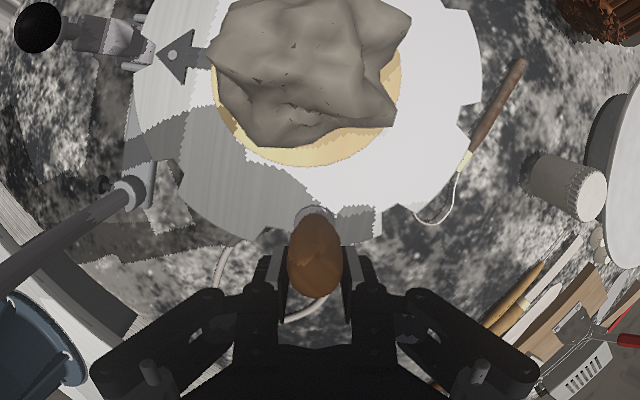

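View pics/top4.png

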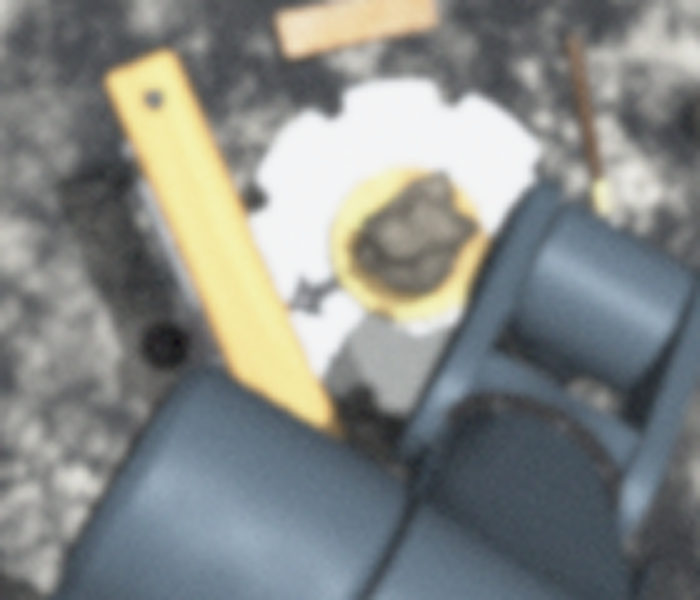

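Run:
```python
from h import *
s=load("top4.npz")
f=lambda x,y,z:pt(s,280+x/5-.4,157+y/5-.4,z)
for x,y in [(451,101),(330,106),(256,195),(542,165)]:
    e=f(x,y,.076)[:2]-C;print(np.hypot(*e),np.degrees(np.arctan2(e[1],e[0])))
for p in [(.51,-.19)]:pass
u,v=np.mgrid[300:420:20,230:278:8]
for a,b in [(310,250),(330,260),(330,245),(345,250),(390,215)]: print(pt(s,a,b))
```

```text
0.10253830764915431 -17.657541380460465
0.10572993418350103 27.957269374804103
0.10392213064368706 71.44659696773425
0.10688741478121866 -58.83279796300166
[0.41969505 0.04740817 0.81075629]
[0.40316672 0.01335383 0.81192567]
[0.42873365 0.01306482 0.80243422]
[ 0.42057146 -0.01342959  0.79406901]
[ 0.51448302 -0.1530029   0.44675374]
```

```bash
cat >> h.py <<'E'
def wpts(s):
    K=s["intrinsics"];v,u=np.mgrid[0:400,0:640];x=(u-K[0,2])/K[0,0];y=(v-K[1,2])/K[1,1];th=np.hypot(x,y)+1e-9
    dr=np.stack([np.sin(th)*x/th,np.sin(th)*y/th,np.cos(th)],-1); d=s["depth"]
    return (dr*(d/np.cos(th))[...,None])@R.from_quat(s["attitude"]).as_matrix().T+s["eye"]
def bird(s,name,P=None,lo=-.03,hi=.2,cx=C,half=.25,N=700):
    P=wpts(s) if P is None else P
    m=(P[...,2]>lo)&(P[...,2]<hi)&(s["depth"]>0)
    im=np.zeros((N,N,3),np.uint8); sc=N/(2*half)
    q=P[m]; r=((cx[0]+half-q[:,0])*sc).astype(int); c=((cx[1]+half-q[:,1])*sc).astype(int)
    k=(r>=0)&(r<N)&(c>=0)&(c<N); o=np.argsort(q[:,2][k]); im[r[k][o],c[k][o]]=s["img"][m][k][o]
    im=cv2.dilate(im,np.ones((3,3)));cv2.imwrite(name,im[:,:,::-1])
E
python3 - <<'E'
from h import *
s=load("wrist4.npz");P=wpts(s)
for u,v in [(157,55),(205,53),(38,28),(315,255),(135,190)]: print(u,v,P[v,u])
bird(s,"pics/b4.png",half=.2)
m=(P[...,2]>.068)&(P[...,2]<.084)&(s["depth"]>0); m[300:]=0
q=P[m];q=q[np.hypot(*(q[:,:2]-C).T)<.125];print(len(q),q[:,2].mean())
h=cv2.convexHull(np.float32(q[:,:2]))[:,0]
from scipy.optimize import least_squares
r=least_squares(lambda p:np.hypot(h[:,0]-p[0],h[:,1]-p[1])-.110,[.57,-.11],loss='soft_l1',f_scale=.001);print("disc",r.x,len(h))
E
```

```text
157 55 [ 0.53484896 -0.04526417  0.07970446]
205 53 [ 0.56202945 -0.103226    0.16606922]
38 28 [0.51227753 0.02287239 0.11857601]
315 255 [ 0.52314592 -0.17886968  0.13734697]
135 190 [ 0.42302737 -0.0663604   0.03125344]
41948 0.07598084393042794
disc [ 0.57896942 -0.12342449] 43
```

View pics/b4.png

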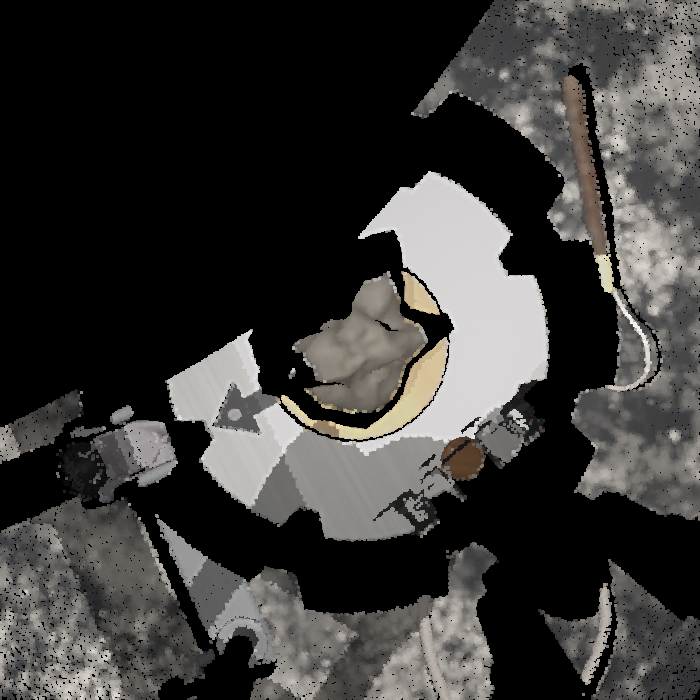

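Request:
jog_arm(
  motion=[
    [-0.3, 0.3, 0, -2.2, 220],
    [-0.3, 0.3, 0, -2.2, 220],
    [0, 0, 0, 0, 220],
    [0, 0, 0, 0, 220],
    [0, 0, 0, 0, 220],
  ],
)

```text
t: 6.07
tcp_pos: [0.5053, -0.1854, 0.1135]
tool_rot: [0.948, 0.317, -0.013, 0.008]
force: [-2.1, -0.7, 0.9]
finger_gap: 0.315
```

Run:
```python
from h import *
st()
from station import *
s=snapshot("wrist");np.savez("w5.npz",**s)
P=wpts(s);bird(s,"pics/b5.png",lo=.03,half=.14,cx=np.array([.56,-.1]))
s=snapshot("top");np.savez("top5.npz",**s)
cv2.imwrite("pics/t5.png",cv2.resize(s["img"][167:227,320:400,::-1],None,fx=10,fy=10,interpolation=cv2.INTER_CUBIC))
```

```text
t 6.07 tcp [ 0.5053 -0.1854  0.1135] jaw -53.1 zax [-0.02  -0.023 -1.   ] r 0.0975 ang -138.3 F [-2.1 -0.7  0.9] gap 0.315 q [-0.54  0.59  1.75 -0.04  0.81  0.41]
```

View pics/b5.png

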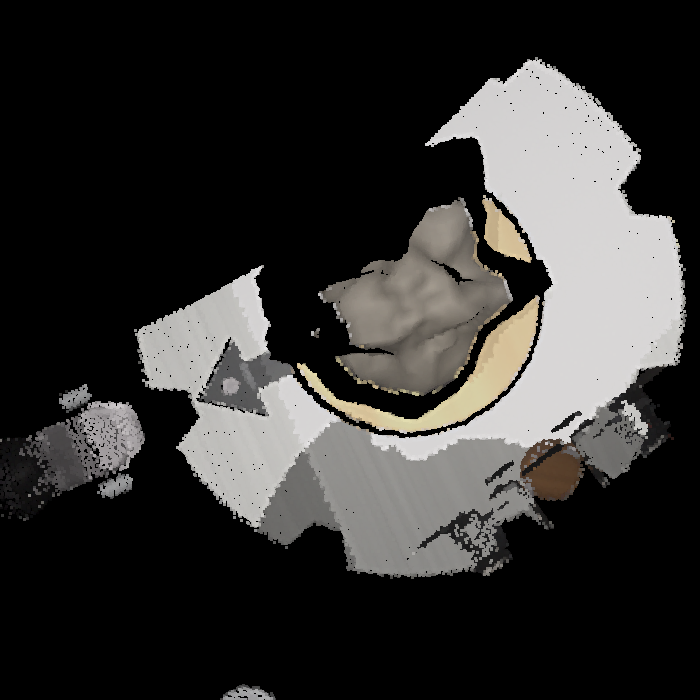

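View pics/t5.png

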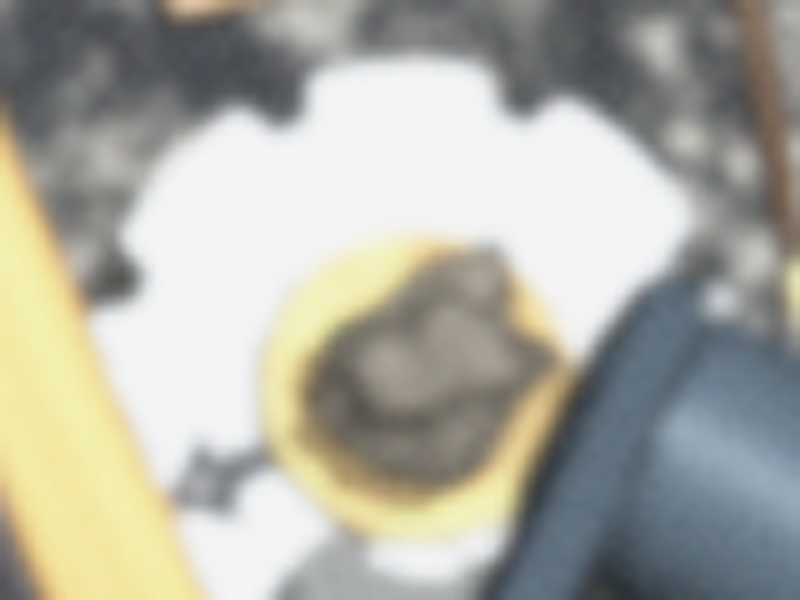

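Run:
```python
from h import *
s=load("top5.npz")
f=lambda x,y,z:pt(s,320+x/10-.45,167+y/10-.45,z)
g0=cv2.cvtColor(s["img"],cv2.COLOR_RGB2GRAY).astype(np.float32)
# sample ring r=.104 about centre and find dark arcs
for c in [C,np.array([.578,-.1205])+[.001,-.0015]]:
  for r in (.1,.103,.106):
    A=np.arange(-60,100,.25); uv=np.array([proj(s,[c[0]+r*np.cos(np.radians(a)),c[1]+r*np.sin(np.radians(a)),.076]) for a in A],np.float32)
    val=cv2.remap(g0,uv[:,0].reshape(1,-1),uv[:,1].reshape(1,-1),cv2.INTER_LINEAR)[0]
    out=[]
    for c0 in (-21,24,69):
        k=abs(A-c0)<13; w=np.clip(210-val[k],0,60); out.append(((A[k]*w).sum()/w.sum()).round(2))
    print(r,out,[o-b for o,b in zip(out,(-21,24,69))])
```

```text
0.1 [np.float64(-20.64), np.float64(24.04), np.float64(69.16)] [np.float64(0.35999999999999943), np.float64(0.03999999999999915), np.float64(0.1599999999999966)]
0.103 [np.float64(-20.57), np.float64(23.96), np.float64(69.3)] [np.float64(0.4299999999999997), np.float64(-0.03999999999999915), np.float64(0.29999999999999716)]
0.106 [np.float64(-20.51), np.float64(24.06), np.float64(69.33)] [np.float64(0.48999999999999844), np.float64(0.05999999999999872), np.float64(0.3299999999999983)]
0.1 [np.float64(-20.07), np.float64(24.99), np.float64(69.92)] [np.float64(0.9299999999999997), np.float64(0.9899999999999984), np.float64(0.9200000000000017)]
0.103 [np.float64(-19.93), np.float64(24.89), np.float64(70.07)] [np.float64(1.0700000000000003), np.float64(0.8900000000000006), np.float64(1.0699999999999932)]
0.106 [np.float64(-20.0), np.float64(24.96), np.float64(70.04)] [np.float64(1.0), np.float64(0.9600000000000009), np.float64(1.0400000000000063)]
```

Request:
jog_arm(
  motion=[
    [-0.1, 0.1, 0, -0.8, 220],
    [0, 0, 0, 0, 220],
    [0, 0, 0, 0, 150],
    [0, 0, 0, 0, 80],
    [0, 0, 0, 0, 0],
    [0, 0, 0, 0, 0],
    [0, 0, 0, 0, 0],
    [0, 0, 2.0, 0, 0],
    [0, 0, 3, 0, 0],
    [0, 0, 3, 0, 0],
  ],
)

```text
t: 7.0
tcp_pos: [0.5044, -0.1828, 0.1895]
tool_rot: [0.951, 0.309, -0.014, 0.004]
force: [1.0, -0.6, 0.0]
finger_gap: 1.003
```

Request:
jog_arm(
  motion=[
    [0, 0, 3, 0, 0],
    [0, 0, 3, 0, 0],
    [0, 0, 3, 0, 0],
    [0, 0, 3, 0, 0],
    [0, 0, 0, 0, 0],
  ],
)

```text
t: 7.42
tcp_pos: [0.5065, -0.1834, 0.3208]
tool_rot: [0.951, 0.309, -0.01, 0.008]
force: [1.1, -0.7, -0.2]
finger_gap: 1.003
```

```bash
cat > ring.py <<'E'
from h import *
from station import *
s=snapshot("top");np.savez("topr.npz",**s)
g0=cv2.cvtColor(s["img"],cv2.COLOR_RGB2GRAY).astype(np.float32)
c=np.array([.579,-.122]);r=.103
A=np.arange(-60,100,.25); uv=np.array([proj(s,[c[0]+r*np.cos(np.radians(a)),c[1]+r*np.sin(np.radians(a)),.076]) for a in A],np.float32)
val=cv2.remap(g0,uv[:,0].reshape(1,-1),uv[:,1].reshape(1,-1),cv2.INTER_LINEAR)[0]
for c0 in (-21,24,69):
    k=abs(A-c0)<13; w=np.clip(210-val[k],0,60); print(c0,((A[k]*w).sum()/w.sum()).round(2))
cv2.imwrite("pics/%s.png"%__import__("sys").argv[1],cv2.resize(s["img"][157:277,280:420,::-1],None,fx=5,fy=5,interpolation=cv2.INTER_CUBIC))
E
python3 -c "
from h import *
st()"; python3 ring.py t6
```

```text
t 7.42 tcp [ 0.5065 -0.1834  0.3208] jaw -54.0 zax [-0.014 -0.022 -1.   ] r 0.0952 ang -138.6 F [ 1.1 -0.7 -0.2] gap 1.003 q [-0.54  0.32  1.53 -0.03  1.3   0.41]
-21 -20.61
24 24.33
69 68.97
```

View pics/t6.png

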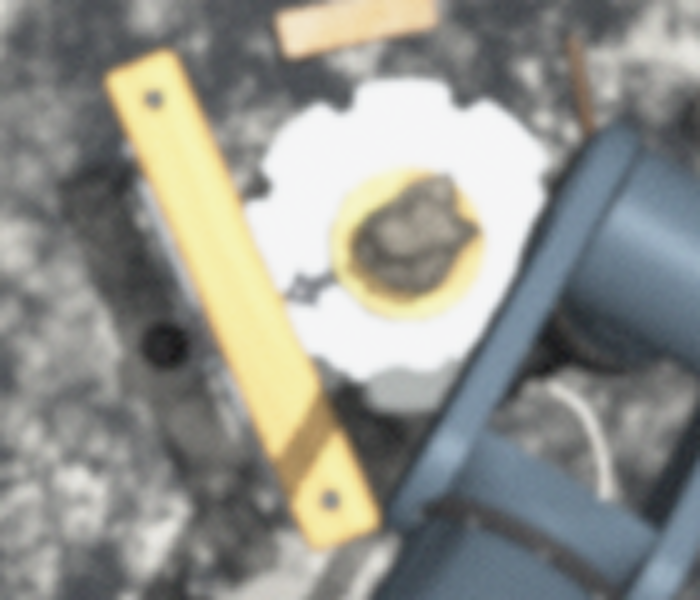

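Request:
jog_arm(
  motion=[
    [-0.3, 2.5, 0, -1.2, 0],
    [-0.3, 2.6, 0, -1.2, 0],
    [-0.3, 2.6, 0, -1.2, 0],
    [-0.3, 2.6, 0, -1.2, 0],
    [-0.3, 2.6, 0, -1.2, 0],
    [-0.3, 2.6, 0, -1.2, 0],
    [-0.3, 2.6, 0, -1.2, 0],
    [-0.3, 2.6, 0, -1.2, 0],
    [-0.3, 2.6, 0, -1, 0],
    [-0.3, 2.6, 0, -1, 0],
  ],
)

```text
t: 8.3
tcp_pos: [0.4686, 0.0825, 0.3076]
tool_rot: [0.979, 0.201, -0.019, 0.003]
force: [0.1, -0.5, -0.7]
finger_gap: 1.0
```

Request:
jog_arm(
  motion=[
    [-0.3, 2.6, 0, 0, 0],
    [0, 1.5, 0, 0, 0],
    [0, 0, 0, 0, 0],
    [0, 0, 0, 0, 0],
  ],
)

```text
t: 8.63
tcp_pos: [0.4605, 0.1303, 0.3024]
tool_rot: [0.979, 0.204, -0.024, 0.001]
force: [-0.2, -0.0, 1.3]
finger_gap: 1.001
```

```bash
python3 -c "
from h import *
st()"
```

```text
t 8.63 tcp [0.4605 0.1303 0.3024] jaw -66.4 zax [-0.046 -0.011 -0.999] r 0.277 ang 115.1 F [-0.2 -0.   1.3] gap 1.001 q [ 0.05  0.26  1.66 -0.01  1.26  1.21]
```

Request:
jog_arm(
  motion=[
    [0.5, 0.2, -2, 0, 0],
    [0, 0, -3, 0, 0],
    [0, 0, -3, 0, 0],
    [0, 0, -3, 0, 0],
    [0, 0, -2, 0, 0],
    [0, 0, 0, 0, 0],
    [0, 0, 0, 0, 0],
  ],
)

```text
t: 9.22
tcp_pos: [0.4661, 0.1264, 0.1661]
tool_rot: [0.979, 0.202, -0.023, 0.002]
force: [1.1, 0.2, 0.8]
finger_gap: 1.0
```

Run:
```python
from h import *
st()
from station import *
s=snapshot("wrist");np.savez("w7.npz",**s);cv2.imwrite("pics/w7.png",s["img"][:,:,::-1])
```

```text
t 9.22 tcp [0.4661 0.1264 0.1661] jaw -66.7 zax [-0.044 -0.014 -0.999] r 0.2711 ang 114.4 F [1.1 0.2 0.8] gap 1.0 q [ 0.04  0.46  1.82 -0.01  0.91  1.21]
```

View pics/w7.png

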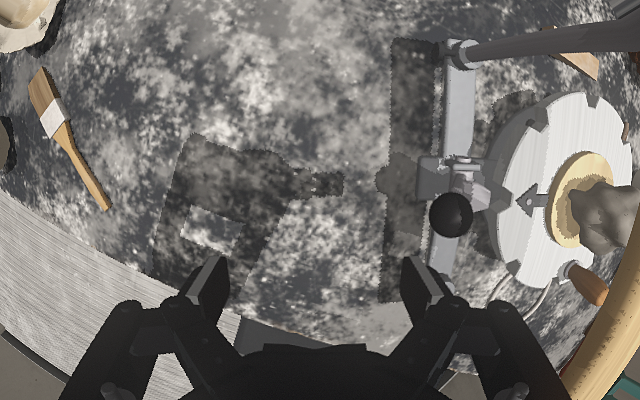

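Run:
```python
from h import *
s=load("w7.npz");P=wpts(s)
p=np.array([.4661,.1264,.1661]);T=R.from_quat([.979,.202,-.023,.002]).as_matrix()
g=s["img"].max(-1);m=np.zeros(g.shape,bool);m[190:240,425:478]=1
m&=(g<60)&(P[...,2]>.08)&(P[...,2]<.14)
q=P[m]
from scipy.optimize import least_squares
r=least_squares(lambda c:np.linalg.norm(q-c,axis=1)-.017,q.mean(0)-[0,0,.01],loss='soft_l1',f_scale=.001)
b=r.x;print(len(q),"ball",b,"toolframe",(b-p)@T)
o=np.array([np.cos(np.radians(114)),np.sin(np.radians(114))]);e=b[:2]-[.579,-.122];print("r",e@o,"lat",e@[-o[1],o[0]])
# board points
k=(P[...,2]>.22)&(P[...,2]<.27)&(s["depth"]>0)&(np.arange(640)[None]>450)
Q=P[k];rr=(Q[:,:2]-[.579,-.122])@o;print(len(Q),np.percentile(rr,[1,50,99]))
Q=(Q-p)@T;print(Q.min(0),Q.max(0))
```

```text
1492 ball [0.50798658 0.0360728  0.10813303] toolframe [0.00535565 0.09983946 0.05724559]
r 0.17329045051915318 lat 0.000579990936161956
13893 [0.1137294  0.20261056 0.22592865]
[-0.05788366  0.0348647  -0.10496342] [ 0.05657265  0.16510506 -0.05479495]
```

Request:
jog_arm(
  motion=[
    [0.4, 0.4, -2, 0.3, 0],
    [0, 0, -2, 0, 0],
    [0, 0, -2, 0, 0],
    [0, 0, -1, 0, 0],
    [0, 0, 0, 0, 0],
    [0, 0, 0, 0, 0],
  ],
)

```text
t: 9.77
tcp_pos: [0.4794, 0.1286, 0.1028]
tool_rot: [0.979, 0.203, -0.013, 0.004]
force: [-0.3, -0.1, -0.6]
finger_gap: 0.999
```

```bash
cat > ball.py <<'E'
from h import *
from station import *
import sys
z=st(); s=snapshot("wrist");np.savez("wb.npz",**s);cv2.imwrite("pics/%s.png"%sys.argv[1],s["img"][:,:,::-1])
P=wpts(s);p=z["tcp_pos"];T=R.from_quat(z["tool_rot"]).as_matrix()
m=(s["img"].max(-1)<60)&(np.linalg.norm((P-[.52,.01,.113])*[1,1,2],axis=-1)<.065)&(P[...,2]>.09)
q=P[m]
q=q[((q-p)@T)[:,1]>float(sys.argv[2] if len(sys.argv)>2 else .06)]
from scipy.optimize import least_squares
b=least_squares(lambda c:np.linalg.norm(q-c,axis=1)-.017,np.median(q,axis=0)-[0,0,.01],loss='soft_l1',f_scale=.001).x
o=np.array([np.cos(np.radians(114)),np.sin(np.radians(114))]);e=b[:2]-[.579,-.122]
print(len(q),"ball",b.round(4),"tool",((b-p)@T).round(4),"r",(e@o).round(4),"lat",(e@[-o[1],o[0]]).round(4),"lever",np.arcsin(np.clip((e@o-.128)/.095,-1,1)).round(3))
e=p[:2]-[.579,-.122];print("tcp r",(e@o).round(4),"lat",(e@[-o[1],o[0]]).round(4))
E
python3 ball.py w8
```

```text
t 9.77 tcp [0.4794 0.1286 0.1028] jaw -66.5 zax [-0.023 -0.013 -1.   ] r 0.2679 ang 111.6 F [-0.3 -0.1 -0.6] gap 0.999 q [ 0.04  0.57  1.85 -0.02  0.75  1.22]
2346 ball [0.508  0.036  0.1082] tool [-0.0107  0.0963 -0.0049] r 0.1733 lat 0.0006 lever 0.497
tcp r 0.2694 lat -0.0109
```

View pics/w8.png

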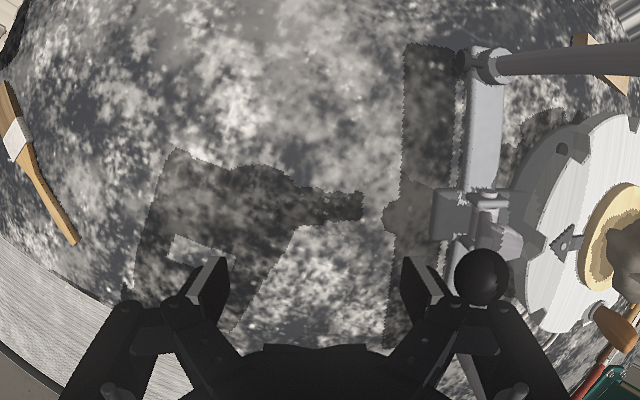

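Request:
jog_arm(
  motion=[
    [-0.4, -0.2, -0.6, 0.3, 0],
    [-0.4, -0.2, -0.5, 0, 0],
    [0, 0, 0, 0, 0],
    [0, 0, 0, 0, 0],
  ],
)

```text
t: 10.15
tcp_pos: [0.4735, 0.124, 0.095]
tool_rot: [0.978, 0.206, -0.008, 0.005]
force: [-0.2, 0.3, -0.1]
finger_gap: 1.0
```

```bash
python3 ball.py w9
```

```text
t 10.15 tcp [0.4735 0.124  0.095 ] jaw -66.2 zax [-0.014 -0.013 -1.   ] r 0.2659 ang 113.1 F [-0.2  0.3 -0.1] gap 1.0 q [ 0.04  0.58  1.88 -0.02  0.7   1.21]
2596 ball [0.508  0.036  0.1082] tool [-0.0042  0.0945 -0.0126] r 0.1733 lat 0.0006 lever 0.497
tcp r 0.2677 lat -0.0037
```

Request:
jog_arm(
  motion=[
    [-0.3, -0.1, -0.8, 0, 0],
    [0.4, -0.9, 0, 0, 0],
    [0.4, -0.9, 0, 0, 0],
    [0.4, -0.9, 0, 0, 0],
    [0, 0, 0, 0, 0],
    [0, 0, 0, 0, 0],
  ],
)

```text
t: 10.7
tcp_pos: [0.4818, 0.0975, 0.0892]
tool_rot: [0.979, 0.205, -0.008, 0.001]
force: [-0.9, 2.3, -1.7]
finger_gap: 1.0
```

```bash
python3 ball.py w10
```

```text
t 10.7 tcp [0.4818 0.0975 0.0892] jaw -66.4 zax [-0.015 -0.006 -1.   ] r 0.2383 ang 113.8 F [-0.9  2.3 -1.7] gap 1.0 q [-0.02  0.59  1.87 -0.01  0.69  1.14]
2296 ball [0.5103 0.0305 0.1115] tool [-0.0011  0.0728 -0.0223] r 0.1673 lat 0.0007 lever 0.426
tcp r 0.24 lat -0.0005
```

View pics/w10.png

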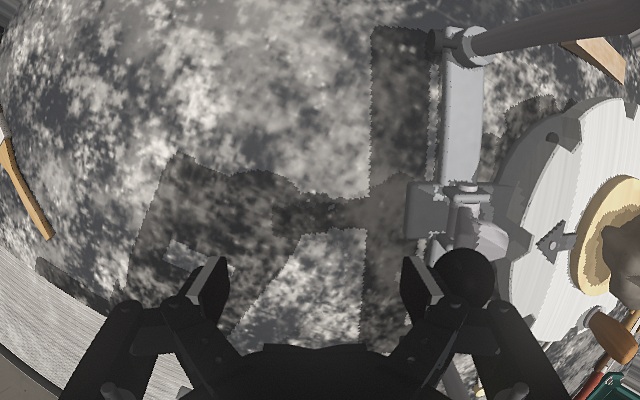

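Request:
jog_arm(
  motion=[
    [0.3, -0.6, 0, 0, 0],
    [0.3, -0.6, 0, 0, 0],
    [0.3, -0.6, 0, 0, 0],
    [0, 0, 0, 0, 0],
  ],
)

```text
t: 11.08
tcp_pos: [0.4899, 0.0792, 0.0895]
tool_rot: [0.979, 0.204, -0.009, -0.0]
force: [-0.2, -0.3, -0.5]
finger_gap: 1.001
```

```bash
python3 ball.py w11
```

```text
t 11.08 tcp [0.4899 0.0792 0.0895] jaw -66.5 zax [-0.019 -0.003 -1.   ] r 0.2182 ang 113.8 F [-0.2 -0.3 -0.5] gap 1.001 q [-0.06  0.59  1.86 -0.01  0.71  1.1 ]
2221 ball [0.5188 0.0116 0.1185] tool [-0.001   0.0734 -0.0294] r 0.1465 lat 0.0007 lever 0.196
tcp r 0.22 lat -0.0004
```

View pics/w11.png

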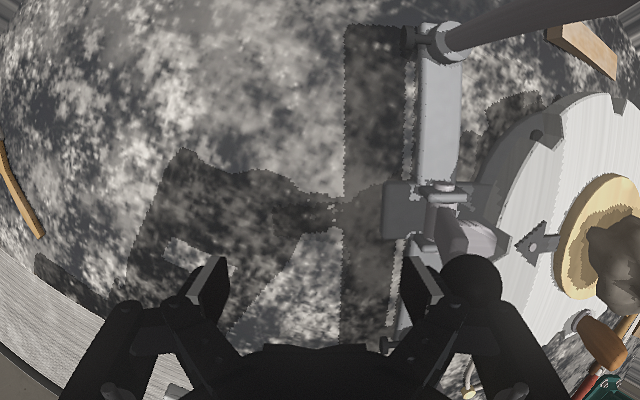

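Request:
jog_arm(
  motion=[
    [0.2, -0.5, 0, 0, 0],
    [0.2, -0.5, 0, 0, 0],
    [0.1, -0.3, 0, 0, 0],
    [0, 0, 0, 0, 0],
  ],
)

```text
t: 11.47
tcp_pos: [0.4951, 0.0651, 0.0891]
tool_rot: [0.979, 0.204, -0.01, -0.001]
force: [-1.1, 2.4, 1.3]
finger_gap: 1.0
```

```bash
python3 ball.py w12
```

```text
t 11.47 tcp [0.4951 0.0651 0.0891] jaw -66.5 zax [-0.019 -0.003 -1.   ] r 0.2033 ang 114.1 F [-1.1  2.4  1.3] gap 1.0 q [-0.09  0.6   1.85 -0.01  0.71  1.07]
2224 ball [ 0.5248 -0.002   0.1207] tool [-0.0001  0.0732 -0.032 ] r 0.1317 lat 0.0007 lever 0.039
tcp r 0.205 lat 0.0006
```

Request:
jog_arm(
  motion=[
    [0.1, -0.3, 0, 0, 0],
    [0.1, -0.2, 0, 0, 0],
    [0, 0, 0, 0, 0],
  ],
)

```text
t: 11.77
tcp_pos: [0.497, 0.06, 0.089]
tool_rot: [0.979, 0.204, -0.01, -0.001]
force: [0.1, 3.5, 1.6]
finger_gap: 0.997
```

```bash
python3 ball.py w13
```

```text
t 11.77 tcp [0.497 0.06  0.089] jaw -66.5 zax [-0.02  -0.003 -1.   ] r 0.1978 ang 114.2 F [0.1 3.5 1.6] gap 0.997 q [-0.1   0.6   1.85 -0.01  0.71  1.06]
2244 ball [ 0.527  -0.0069  0.1208] tool [ 0.0002  0.0732 -0.0322] r 0.1263 lat 0.0007 lever -0.018
tcp r 0.1996 lat 0.0009
```

Request:
jog_arm(
  motion=[
    [0.1, -0.2, 0, 0, 0],
    [0, 0, 0, 0, 0],
  ],
)

```text
t: 11.98
tcp_pos: [0.4969, 0.0602, 0.0892]
tool_rot: [0.979, 0.204, -0.01, -0.003]
force: [-0.2, 2.1, 0.7]
finger_gap: 1.0
```

```bash
python3 ball.py w14
```

```text
t 11.98 tcp [0.4969 0.0602 0.0892] jaw -66.5 zax [-0.021  0.001 -1.   ] r 0.1981 ang 114.2 F [-0.2  2.1  0.7] gap 1.0 q [-0.1   0.6   1.85 -0.    0.72  1.06]
2257 ball [ 0.527  -0.007   0.1208] tool [ 0.0002  0.0734 -0.0323] r 0.1262 lat 0.0007 lever -0.019
tcp r 0.1998 lat 0.0009
```

Request:
jog_arm(
  motion=[
    [0.2, -0.4, 0, 0, 0],
    [0, 0, 0, 0, 0],
  ],
)

```text
t: 12.2
tcp_pos: [0.4967, 0.0606, 0.0896]
tool_rot: [0.979, 0.203, -0.011, -0.006]
force: [0.6, 0.0, -0.6]
finger_gap: 1.002
```

```bash
python3 ball.py w15
```

```text
t 12.2 tcp [0.4967 0.0606 0.0896] jaw -66.6 zax [-0.025  0.007 -1.   ] r 0.1985 ang 114.2 F [ 0.6  0.  -0.6] gap 1.002 q [-0.11  0.6   1.85  0.01  0.72  1.05]
2285 ball [ 0.527  -0.0069  0.1208] tool [ 0.0003  0.0734 -0.0324] r 0.1263 lat 0.0007 lever -0.018
tcp r 0.2002 lat 0.0009
```

View pics/w15.png

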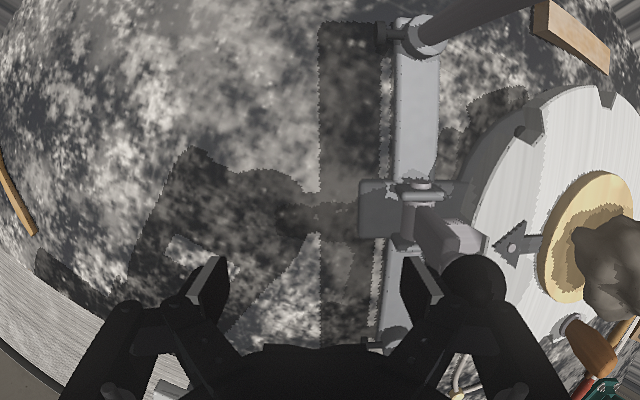

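Request:
jog_arm(
  motion=[
    [-0.3, 0.7, 0, 0, 0],
    [-0.6, 1.4, 0, 0, 0],
    [-0.8, 1.8, 0, 0, 0],
    [-0.8, 1.8, 0, 0, 0],
    [-0.4, 0.9, 0, 0, 0],
    [0, 0, 2, 0, 0],
    [0, 0, 3, 0, 0],
    [0, 0, 0, 0, 0],
    [0, 0, 0, 0, 0],
  ],
)

```text
t: 13.0
tcp_pos: [0.468, 0.1254, 0.1387]
tool_rot: [0.979, 0.205, -0.011, -0.001]
force: [0.6, 0.4, 0.1]
finger_gap: 1.007
```

```bash
python3 ball.py w16; python3 ring.py t16
```

```text
t 13.0 tcp [0.468  0.1254 0.1387] jaw -66.4 zax [-0.023 -0.002 -1.   ] r 0.2694 ang 114.1 F [0.6 0.4 0.1] gap 1.007 q [ 0.03  0.5   1.85 -0.    0.82  1.19]
1312 ball [ 0.5273 -0.007   0.1207] tool [0.0016 0.1452 0.0169] r 0.1261 lat 0.0005 lever -0.02
tcp r 0.2712 lat 0.0008
-21 -20.7
24 24.4
69 68.97
```

View pics/w16.png

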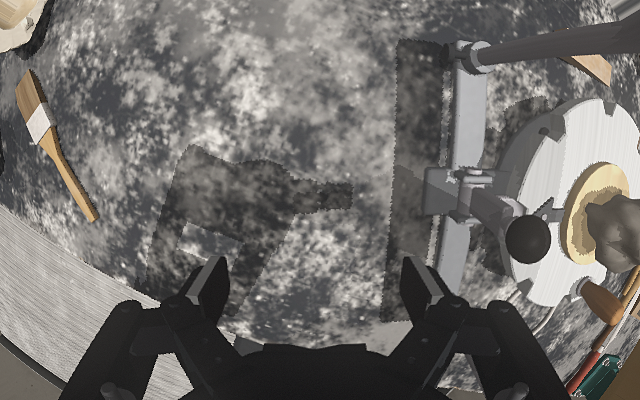

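View pics/t16.png

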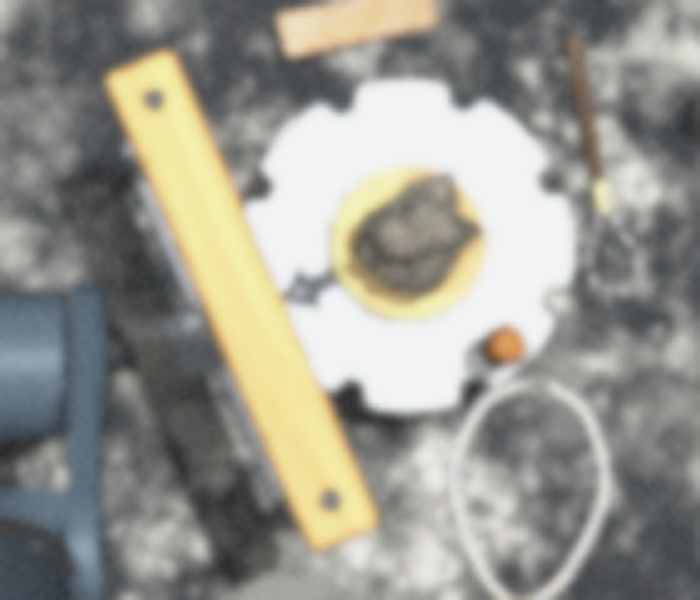

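Wrist view: the ball is at (528,238), which is the home position, and the gripper is clear of it. Top view: the arrow at (303,288) points at the latch and the table items have not moved. The tooth is home, so I'm handing in.

```bash
python3 -c "
from station import *
print(sign_off())"
```

```text
the job is handed in; nothing more can be done
None
```

The marked notch now faces the latch and the lever is thrown home in it. I handed the job in at about 13 s of the 64 s allowed; no verdict was reported.

- **Disc:** I gripped the wooden knob and turned the disc about 86° clockwise. Before I threw the lever, the marked notch measured within about 0.5° of the latch direction, roughly 1 mm. It measured the same afterwards.
- **Lever:** `jog_arm` can shift and yaw the tool but not tilt it, so I could not lean it back the suggested 35 to 45 degrees. I kept it upright outside the hand rest and pushed the ball with the back of an open finger. I kept pushing until the ball stopped advancing.
- **Last checks:** The ball measured 126 mm from the disc's axis and 121 mm above the table. That works out to a lever angle of about -0.02 rad, which is home within camera calibration. The gripper was well clear, and the contact forces I read were only a few newtons.
- **Other things:** I never brought the gripper against the maquette. The wedge, loop tool and calipers looked unmoved in the top view. I did not measure the jar or brush again.

One check disagreed. While I was turning the disc, the angle taken from the tool position differed by up to 3° from the camera's. I refitted the disc centre by about 2 mm and relied on the notches seen in the top view.

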